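# Square a clay tile in the corner stop, then lay it in the tray

## Task

Slide the terracotta-coloured tile along the table, without lifting it, fully home into the corner of the steel stop a long side against the long bar and a short side against the short bar, and take the fingers off it. Then pick it up from the corner and lay it down flat in the middle of the wooden tray, its long sides along the tray's long sides. Leave the blue tile where it is.

Things in the scene. Friction and masses are not known exactly. Their poses are not given: they have to be found in the camera images.
- clay_tile_center (a point): Centre (half-way up) of the loose terracotta-coloured tile with a cream flower and border: 60 mm along x, 80 mm along y, 18 mm thick (z up), about 0.17 kg. It starts flat on the table, up to 20 degrees askew to the stop, in one of two places (the blue tile in the other), its centre 130 to 170 mm in front of the stop's long bar.
- stop_corner (a point): Inside corner, at table height, of a fixed L-shaped dark steel stop; bars 6 mm high, 14 mm wide, low enough to grip the tile above them. Long bar: 400 mm from the corner along -y, inner face at x = 0, facing the robot. Short bar: 130 mm along -x, inner face at y = 0. The tile pushed home, its 80 mm side on the long bar, has its centre at x = -30, y = -40 mm and its axes along the stop's.
- tray_floor (a point): Shallow dark wooden tray with a cream floor, fixed to the table; this point is the centre of its floor, 6 mm above the table. The floor is 130 mm (x) by 160 mm (y, the long way), inside a rim 6 mm wide that stands 6 mm above the floor.
- blue_tile_center (a point): Centre (half-way up) of the loose blue glazed tile, a bystander, same size and cream pattern as the clay tile; to be left where it is.
There are look-alikes about, which are no part of the job. Leave any pink look-alike of the part that bears clay_tile_center alone.

How it is judged (in metres and radians):
On the way:
1. the clay tile lies flat on the table in the stop's corner, within 10 mm of both bars and square to them within 10 degrees, with no finger on it (x of clay_tile_center in the frame of stop_corner between -0.04 and -0.02 m and y of clay_tile_center in the frame of stop_corner between -0.05 and -0.03 m and height (world z) of clay_tile_center below 0.014 m and angle between the y axis of clay_tile_center and the y axis of stop_corner, either way round below 0.175 rad and contact force between clay_tile and the fingers below 0.2 N), for 0.2 s.
At the end, for the whole second after the job is handed in: The clay tile lies flat, pattern up, on the tray's floor, released and at rest, its centre within 20 mm of the floor's centre and its long sides within 12 degrees of the tray's long sides; the blue tile is within 15 mm of where it began (horizontal distance between clay_tile_center and tray_floor below 0.02 m and angle between the y axis of clay_tile_center and the y axis of tray_floor, either way round below 0.21 rad and angle between clay_tile_center's own z axis and vertical below 0.1 rad and height (world z) of clay_tile_center below 0.019 m and linear speed of clay_tile below 0.02 m/s and contact force between clay_tile and the fingers below 0.2 N); the robot touches nothing.
It fails at once if the clay tile is lifted (16 mm or more) off the table on the way to the corner: its centre more than 120 mm from a bar, on the stop's inner side (height (world z) of clay_tile_center above 0.025 m and y of clay_tile_center in the frame of stop_corner below 0 m and (x of clay_tile_center in the frame of stop_corner below -0.12 m or y of clay_tile_center in the frame of stop_corner below -0.12 m)).
It fails at once if the blue tile is moved by more than 15 mm (distance of blue_tile_center from where it was at the start of the episode above 0.015 m).
It also fails if it takes over 67 s, if anything falls off the work surface, if the arm or the gripper's body presses on something with over 40 N, if the wrist force passes 120 N, or if a joint passes its speed limit or range.

## Robot

A 7-joint arm with a two-finger parallel gripper is mounted at the origin on the work surface. World frame = base frame: x ahead of the robot, y to its left, z up, the work surface at z = 0. Lengths are in mm, angles in rad, forces in N, time in s.
With the tool pointing down it reaches from about 400 to 875 mm from the base axis. Payload 4.4 kg.
Tool frame: the origin (TCP) lies at the very end of the fingers, on their centre line; the grasp point (between the pads) lies 19 mm behind it; y points along the fingers, x is the direction in which the jaws open and shut, and the axes are right-handed (so a half turn about y gives the same grasp; the last joint's range is limited). The gripper opens to 85 mm and grips with 20 to 120 N. Pads are 22 mm wide; open, the fingers measure 114 mm over their backs; the gripper's body (76 mm by 85 mm) begins 54 mm behind the grasp point. The pads swing forward as they close: fully open they stand 13 mm farther back than shut.
Start: joints at [-1.308, 0.628, 0.038, 1.517, -0.027, 0.996, -0.02], TCP at [209.866, 615.202, 231.313] pointing down, gripper open.
Joint ranges: [-3.06, 3.06], [-0.37, 2.12], [-1.25, 1.32], [0.18, 2.47], [-1.1, 4.24], [0.23, 1.98], [-2.94, 2.94]. Speed limits (rad/s): [2.57, 2.57, 3.14, 3.14, 3.14, 3.14, 3.14].

## Interface

Orientations are given as [roll, pitch, yaw] about the fixed x, y, z axes, in that order (R = Rz(yaw) Ry(pitch) Rx(roll)).
In Python, from cell import ctrl, get_image, nets gives the robot as it stands. The module is installed in compiled form; this text tells all that it offers.
- The arm moves only by the tool step_arm, never from a script. Its argument "moves" is text: rows parted by semicolons, each of 7 numbers parted by spaces: the shift along the tool's x, y, z normalised to -1 to 1, where 1 is 0.05 m, then the turn, a rotation vector about the tool's x, y, z normalised to -1 to 1, where 1 is 0.12 rad, then the opening, from 0 (shut) to 1 (fully open). A call has 1 to 20 rows; each row shifts and turns the commanded pose from where the row before left it, along the tool's axes as they then stand; what a row does not reach is not made up. A row lasts 1/10 s, in which the tool goes at most 50 mm and 8.59 degrees, less where a joint would pass 70% of its speed; a pose out of reach is approached as far as the arm can. A call with a number of a shift or a turn outside -1 to 1 is refused whole. A call with a gripper value outside its range is refused whole. The fingers move at their own pace and stop on an object; the grip force is fixed at half the most. Time passes only in rows, so rows that do not move let the fingers close. It gives the time, the measured TCP pose, the force and the opening at its end, in the units of the state.
- ctrl.read_state(): the state, without advancing time (a new reading comes with each control period).
- get_image(name): name is "scene" or "top"; returns a dict with "color" (480x640x3 uint8, blue, green, red), "vertical_fov" (degrees; the focal length in pixels is half the picture's height over the tangent of half this angle, whatever the lens; pixels are square), "cx", "cy" (the principal point, pixels), "R" (3x3) and "t" (3): a world point X has camera coordinates R X + t. Camera axes: x right, y down, z forward; pixel columns grow to the right and rows downward; lengths in mm; the calibration is good to about 2 mm. A picture is of the moment at which its call begins. There is no depth.
- ctrl.finish_job(): hands the job in, once; it reports no verdict.
Trained networks look in a picture, given as the dict that the camera call returned (one of the last four; its "shot" number tells which), for a name from the list of things; names that differ only in an ending like _2 or _b are one class to them, and where a whole thing is asked for, a point or a joint stands for the part that bears it (a point fixed in the world has none). Each returns a list of dicts, best first, with "conf" (0 to 1); they miss things now and then, are a little off and sometimes report something else, mostly with a low value. They report only what shows in the picture. A call takes as long as a camera call. They do not tell look-alikes from the thing itself.
- nets.find_in(picture, target): "position" ([x, y, z] in mm, in world coordinates, good to about 4 mm: the middle of the surface that is visible of it).
- nets.cut_out(picture, target): "pixels" (480x640 bool, what is visible of it).
- nets.place_of(picture, target): "position" ([x, y, z] in mm, in world coordinates, good to about 4 mm: a listed point, or the origin of a listed thing).
The state is a dict: "clock": time; "qpos": joint angles; "qd": joint speeds; "tau": joint torques, N m; "eef_pos": TCP position; "tool_rot": TCP orientation; "force": force on the tool from outside, world axes, zero at the start; "torque": the same for the moment, N m; "width": finger opening in mm.
Only numpy, scipy, OpenCV 4.12 (cv2) and the standard library are available. Lean on these libraries where they do the work, as an engineer would, in place of code of your own. Each camera call takes 0.05 s, during which the arm holds its last target.

## Working session

There is one attempt and no reset: what is moved stays moved. The work goes in short steps, Python scripts to look and compute and a tool call to move; the robot and the scene stay as the last step left them, time stands still between calls to the robot, and variables do not carry over. Pictures are saved under pics/ and viewed, and the job is handed in when it is done.

Besides the shell and the picture viewer there is one more tool, called as name(argument=value, ...) on one line, values as JSON. step_arm: Moves the arm, as the interface text tells. Scaled input: -1 to 1 covers 0.05 m each way for a shift and 0.12 rad each way for a turn. Its arguments: {"type":"object","properties":{"moves":{"type":"string"}},"required":["moves"]}

```bash
mkdir -p pics; cat > h.py <<'E'
from cell import ctrl, get_image, nets
import numpy as np, cv2
def K(p):
    f=240/np.tan(np.radians(p['vertical_fov'])/2); return f
def unproj(p,u,v,z):
    f=K(p);R=np.array(p['R']);t=np.array(p['t'])
    d=R.T@np.array([(u-p['cx'])/f,(v-p['cy'])/f,1]);c=-R.T@t
    return c+d*(z-c[2])/d[2]
def proj(p,X):
    f=K(p);q=np.array(p['R'])@np.array(X,float)+np.array(p['t'])
    return q[0]/q[2]*f+p['cx'],q[1]/q[2]*f+p['cy']
E
python3 - <<'E'
from h import *
s=ctrl.read_state();print({k:np.round(v,3) for k,v in s.items()})
for n in ["top","scene"]:
    p=get_image(n);cv2.imwrite(f"pics/{n}0.png",p['color'])
    print(n,K(p),p['cx'],p['cy'],-np.array(p['R']).T@p['t'],np.round(p['R'],3).tolist())
    for k in ["clay_tile_center","blue_tile_center","stop_corner","tray_floor"]:
        print(k,[(np.round(a['position'],1),round(a['conf'],2)) for a in nets.place_of(p,k)])
E
```

```text
{'clock': np.float64(0.0), 'qpos': array([-1.308,  0.629,  0.038,  1.518, -0.027,  0.996, -0.02 ]), 'qd': array([-0.   ,  0.001,  0.001, -0.002, -0.001, -0.   ,  0.001]), 'tau': array([ 0.0000e+00, -5.6340e+01,  1.2260e+00, -1.9344e+01,  1.1000e-02,
        1.0000e-02, -0.0000e+00]), 'eef_pos': array([209.671, 614.614, 230.406]), 'tool_rot': array([-1.571,  0.002,  1.242]), 'force': array([-0.45 ,  0.306, -0.008]), 'torque': array([0.014, 0.032, 0.004]), 'width': np.float64(85.57)}
top 437.72317489520293 316.54943905748723 233.26533440361243 [463.55519174  26.55124768 827.24811072] [[-0.011, -1.0, 0.001], [-0.995, 0.011, -0.096], [0.096, -0.002, -0.995]]
clay_tile_center [(array([378.6,  62.8,   9.1]), 0.96), (array([482.2, -43.8,   6.1]), 0.71)]
blue_tile_center [(array([ 486.1, -230.7,    8.8]), 0.91)]
stop_corner [(array([6.621e+02, 5.930e+01, 6.000e-01]), 0.65)]
tray_floor [(array([568.8, 286.1,   4.1]), 0.69)]
scene 483.42346432618734 306.5560634150119 232.29566586598497 [1130.77593244  -71.06992068  713.9647561 ] [[0.142, 0.99, 0.013], [0.733, -0.096, -0.674], [-0.666, 0.105, -0.739]]
clay_tile_center [(array([484.1, -47.9,   9.4]), 0.87), (array([374.2,  65.9,   9.4]), 0.69)]
blue_tile_center [(array([ 485.3, -229.2,    6.2]), 0.56)]
stop_corner [(array([660.2,  58.3,  -2. ]), 0.58)]
tray_floor [(array([570. , 285.2,   5.1]), 0.55), (array([482.6, -50.3,   7.6]), 0.43)]
```

View pics/top0.png

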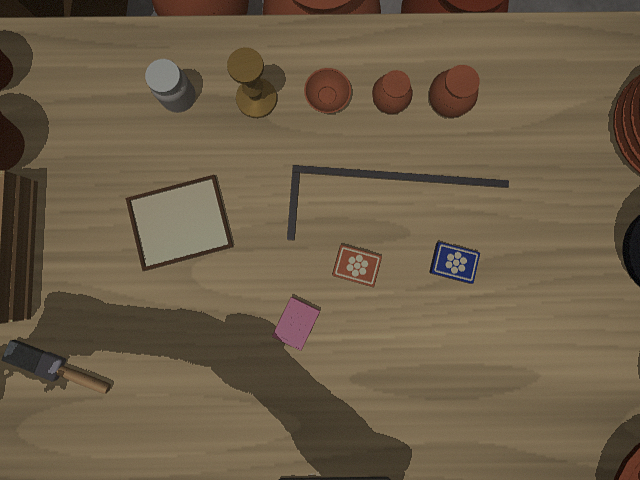

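View pics/scene0.png

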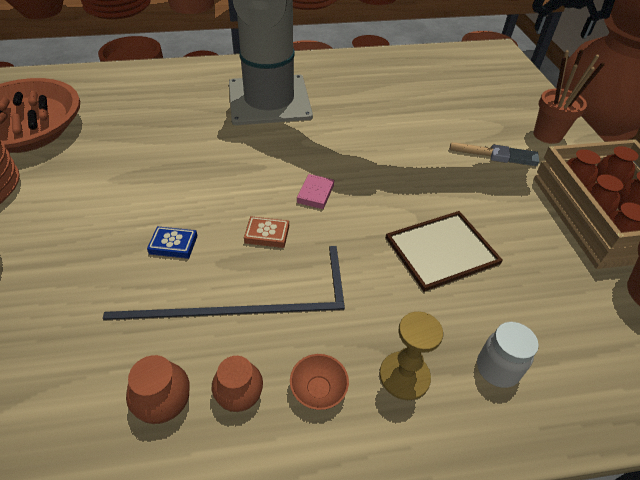

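The top view shows the clay tile at (357,265), the blue one at (455,262), the pink look-alike at (297,322), the stop's corner near (299,173) and the tray centred at (180,222). Next I measure their outlines.

```bash
cat >> h.py <<'E'
def rect(p,mask,z):
    c=max(cv2.findContours(mask.astype(np.uint8),cv2.RETR_EXTERNAL,cv2.CHAIN_APPROX_NONE)[0],key=cv2.contourArea)[:,0,:]
    W=np.array([unproj(p,u,v,z)[:2] for u,v in c],np.float32)
    (x,y),(w,h),a=cv2.minAreaRect(W)
    # long-side direction
    a=np.radians(a+(90 if h>w else 0)); 
    d=np.array([np.cos(a),np.sin(a)]); d=d if d[1]>0 else -d
    return (x,y),(w,h),np.degrees(np.arctan2(-d[0],d[1])) # rotation about z of y axis
def claymask(p):
    h=cv2.cvtColor(p['color'],cv2.COLOR_BGR2HSV)
    return nets.cut_out(p,"clay_tile_center")
E
python3 - <<'E'
from h import *
for n in ["top","scene"]:
    p=get_image(n)
    for k,z in [("clay_tile_center",18),("blue_tile_center",18)]:
        for a in nets.cut_out(p,k):
            m=a['pixels']; print(n,k,a['conf'],m.sum(),[np.round(q,1) for q in rect(p,m,z)],cv2.mean(p['color'],m.astype(np.uint8))[:3])
    if n=="top":
        g=p['color'].astype(int)
        v=g.max(2)
        # dark steel
        m=((v<75)).astype(np.uint8); 
        m[:150]=0;m[260:]=0;m[:,:270]=0;m[:,520:]=0
        cv2.imwrite('pics/m.png',m*255)
        ys,xs=np.nonzero(m)
        W=np.array([unproj(p,u,vv,6)[:2] for u,vv in zip(xs,ys)])
        def fit(s):
            return cv2.fitLine(W[s].astype(np.float32),cv2.DIST_HUBER,0,.01,.01).ravel()
        l=fit(xs>315); s=fit((ys>190)&(xs<310)); print('long',l,'short',s, len(W))
        print('ang long',np.degrees(np.arctan2(-l[0],l[1])),'short',np.degrees(np.arctan2(s[1],s[0])))
        # intersection
        t=np.linalg.solve(np.array([l[:2],-s[:2]]).T,s[2:]-l[2:]);print('center int',l[2:]+t[0]*l[:2])
        # tray
        hsv=cv2.cvtColor(p['color'],cv2.COLOR_BGR2HSV)
        print(g[222,180],g[174,320],g[300,200])
        roi=np.zeros((480,640),bool);roi[170:275,120:240]=1
        fl=np.zeros((482,642),np.uint8)
        cv2.floodFill(p['color'].copy(),fl,(180,222),0,(6,)*3,(6,)*3,cv2.FLOODFILL_MASK_ONLY)
        m=fl[1:-1,1:-1]; print('tray',m.sum(),rect(p,m,6))
E
```

```text
top clay_tile_center 0.73 1512 [array([377.4,  65.1]), array([61.8, 81.9]), np.float64(62.8)] (103.75462962962962, 88.30158730158729, 134.21825396825395)
top clay_tile_center 0.69 1418 [array([481. , -47.9]), array([80.8, 61.3]), np.float64(-16.5)] (74.074047954866, 93.21650211565586, 124.50282087447108)
top blue_tile_center 0.6 1445 [array([ 484.9, -229.1]), array([83. , 61.2]), np.float64(-15.3)] (94.66782006920415, 73.68096885813148, 70.23667820069204)
long [ 8.5360073e-02  9.9635017e-01  6.4751337e+02 -1.5856412e+02] short [ 9.9627334e-01 -8.6252347e-02  5.7760803e+02  7.0040092e+01] 2395
ang long -4.8967304 short -4.9480433
center int [666.43964   62.349503]
[118 140 145] [46 61 71] [ 89 113 130]
tray 5512 ((566.5513305664062, 284.636962890625), (127.86827087402344, 157.3726806640625), np.float64(14.614503860473635))
scene clay_tile_center 0.85 874 [array([388.4,  62.6]), array([63.7, 93.5]), np.float64(63.7)] (114.88787185354691, 92.44851258581235, 159.55148741418765)
scene clay_tile_center 0.62 1160 [array([490.9, -49.4]), array([82.9, 73.1]), np.float64(-16.1)] (79.3344827586207, 104.8051724137931, 145.07758620689654)
scene blue_tile_center 0.71 1322 [array([ 493.6, -228.9]), array([88.4, 74.6]), np.float64(-16.9)] (112.4357034795764, 82.90317700453858, 70.95763993948563)
```

```bash
python3 -c "
import cv2
a=cv2.imread('pics/m.png');b=cv2.imread('pics/top0.png')
import numpy as np
cv2.imwrite('pics/m2.png',np.vstack([cv2.resize(a[150:260,260:530],None,fx=2.5,fy=2.5),cv2.resize(b[150:290,260:530],None,fx=2,fy=2)[:,:]]) if 0 else cv2.resize(a[150:260,260:530],None,fx=2.5,fy=2.5))"
```

```text
(no output)
```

View pics/m2.png

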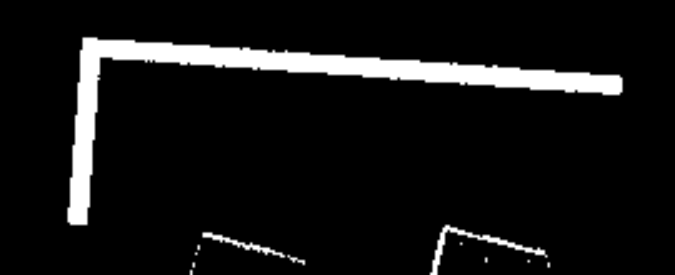

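The stop is at yaw -4.9° with its inner corner near (659,56). The clay tile is at (481,-48), yaw -16.5°, and the tray is at (567,285), yaw 14.6°. I'll swing the arm over towards the tile.

step_arm(moves="-0.15 0 -0.8 0 0.56 0 1;-0.15 0 -0.8 0 0.56 0 1;-0.15 0 -0.8 0 0.56 0 1;-0.15 0 -0.8 0 0.56 0 1;-0.15 0 -0.8 0 0.56 0 1;-0.15 0 -0.8 0 0.56 0 1;-0.15 0 -0.8 0 0.56 0 1;-0.15 0 -0.8 0 0.56 0 1;-0.15 0 -0.8 0 0.56 0 1;-0.15 0 -0.8 0 0.56 0 1;-0.15 0 -0.8 0 0.56 0 1;-0.15 0 -0.8 0 0.56 0 1;-0.15 0 -0.8 0 0.56 0 1;-0.15 0 -0.8 0 0.56 0 1;-0.15 0 -0.8 0 0.56 0 1;-0.15 0 -0.8 0 0.56 0 1;-0.15 0 -0.8 0 0.56 0 1;-0.15 0 -0.8 0 0.56 0 1;0 0 0 0 0 0 1")

```text
clock: 2.7
eef_pos: [530.7, -1.4, 231.9]
tool_rot: [-1.575, -0.001, 0.021]
force: [0.5, -0.3, -0.6]
width: 85.3
```

```bash
cat >> h.py <<'E'
def go(x,y,z,yawdeg):
    from scipy.spatial.transform import Rotation as Ro
    s=ctrl.read_state(); R=Ro.from_euler('xyz',s['tool_rot']).as_matrix()
    d=R.T@(np.array([x,y,z])-s['eef_pos'])
    T=(Ro.from_euler('z',yawdeg,degrees=True)*Ro.from_euler('x',-90,degrees=True)).as_matrix()
    r=Ro.from_matrix(R.T@T).as_rotvec()
    print('t',s['clock'],'pos',np.round(s['eef_pos'],1),'rot',np.round(np.degrees(s['tool_rot']),1),'F',np.round(s['force'],1),'w',round(float(s['width']),1),'\n shift units(50mm)',np.round(d/50,3),'turn units',np.round(r/.12,3))
E
python3 -c "
from h import *
go(481,-48,100,-16.5)"
```

```text
t 2.7 pos [530.7  -1.4 231.9] rot [-90.2  -0.    1.2] F [ 0.5 -0.3 -0.6] w 85.3 
 shift units(50mm) [-1.015  2.642 -0.899] turn units [0.033 2.578 0.01 ]
```

step_arm(moves="-0.34 0.7 -0.3 0 0 0 1;-0.34 0.7 -0.3 0 0 0 1;-0.34 0.7 -0.3 0 0 0 1;0 0.53 0 0.03 0.6 0 1;0 0 0 0 0.66 0 1;0 0 0 0 0.66 0 1;0 0 0 0 0.66 0 1;0 0 0 0 0 0 1;0 0 0 0 0 0 1")

```text
clock: 3.6
eef_pos: [482.1, -40.1, 99.8]
tool_rot: [-1.567, 0.001, -0.274]
force: [0.3, -0.3, -0.2]
width: 85.2
```

```bash
python3 -c "
from h import *
go(481,-48,40,-16.5)
for n in ['scene','top']:
  p=get_image(n);print(proj(p,ctrl.read_state()['eef_pos']))
  c=p['color'];cv2.imwrite(f'pics/{n}1.png',c)
"; python3 -c "
import cv2
a=cv2.imread('pics/scene1.png');cv2.imwrite('pics/scene1c.png',cv2.resize(a[120:320,150:410],None,fx=3,fy=3))"
```

```text
t 3.6 pos [482.1 -40.1  99.8] rot [-89.8   0.  -15.7] F [ 0.3 -0.3 -0.2] w 85.2 
 shift units(50mm) [ 0.023  1.196 -0.162] turn units [-0.031  0.113 -0.006]
(np.float64(268.7417619569286), np.float64(197.20139491330352))
(np.float64(356.27195444361524), np.float64(263.6796354181912))
```

View pics/scene1c.png

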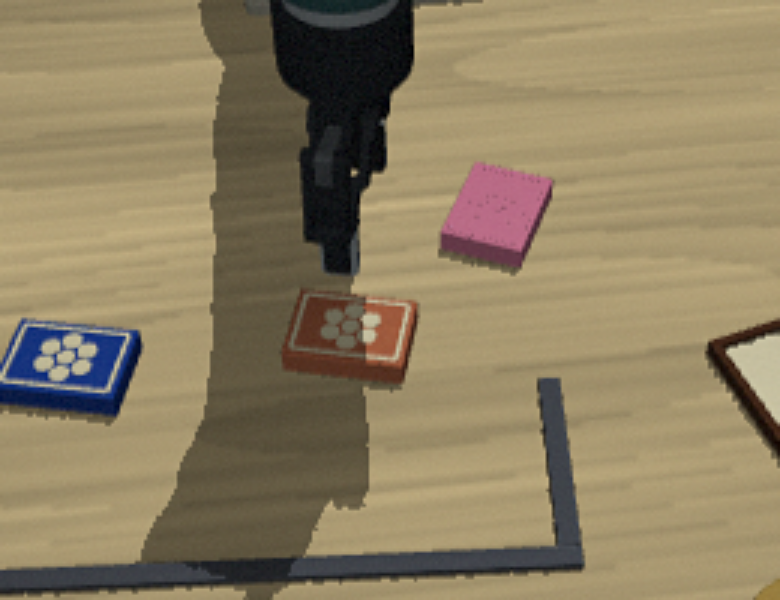

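The near finger's tip shows at about (263,211) in the scene view. I'll work out its height from that.

```bash
python3 -c "
from h import *
p=get_image('scene')
e=ctrl.read_state()['eef_pos'];c,s=np.cos(-.274),np.sin(-.274)
for r in (43,50,57):
  for dz in (0,7,13): print(r,dz,np.round(proj(p,e+np.array([r*c,r*s,dz])),1))
"
```

```text
43 0 [264.2 213.7]
43 7 [264.  210.9]
43 13 [263.8 208.5]
50 0 [263.4 216.5]
50 7 [263.2 213.7]
50 13 [263.  211.3]
57 0 [262.7 219.3]
57 7 [262.4 216.5]
57 13 [262.3 214.1]
```

Open tips sit about 13 mm above the TCP, so I descend to TCP z of about 2 and let closing bring them down.

step_arm(moves="0.02 0.6 -0.16 -0.03 0.11 0 1;0 0.6 0 0 0 0 1;0 0.3 0 0 0 0 1;0 0 0 0 0 0 1;0 0 0 0 0 0 1")

```text
clock: 4.25
eef_pos: [480.5, -48.7, 25.0]
tool_rot: [-1.571, 0.001, -0.29]
force: [0.2, -0.2, -0.6]
width: 85.4
```

```bash
python3 -c "
from h import *
go(481,-48,2,-16.5)
p=get_image('scene');cv2.imwrite('pics/s2.png',cv2.resize(p['color'][120:320,150:410],None,fx=3,fy=3))"
```

```text
t 4.25 pos [480.5 -48.7  25. ] rot [-90.    0.1 -16.6] F [ 0.2 -0.2 -0.6] w 85.4 
 shift units(50mm) [0.005 0.46  0.016] turn units [ 0.001 -0.02  -0.009]
```

View pics/s2.png

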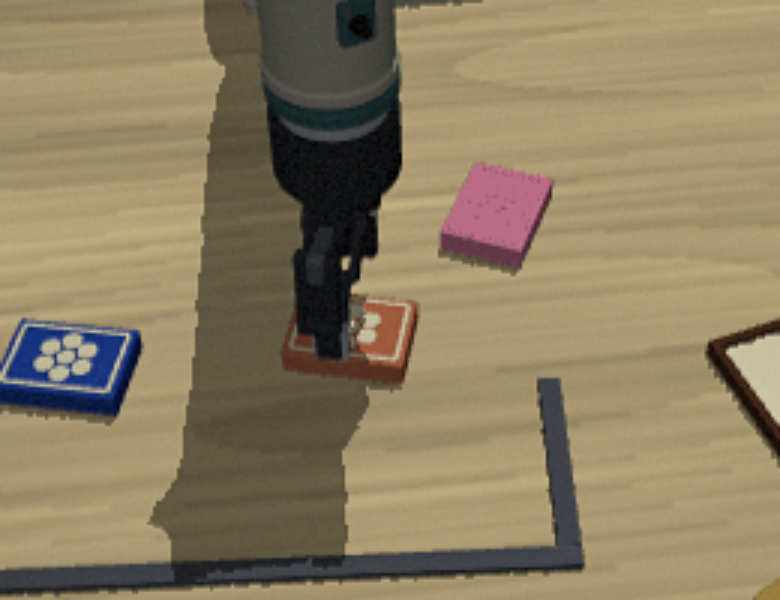

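The fingers straddle the tile, with the near one at about (330,330) in the crop. I descend and close.

step_arm(moves="0 0.23 0 0 0 0 1;0 0.23 0 0 0 0 1;0 0 0 0 0 0 1;0 0 0 0 0 0 0.75;0 0 0 0 0 0 0.6;0 0 0 0 0 0 0.5;0 0 0 0 0 0 0.5;0 0 0 0 0 0 0.5;0 0 0 0 0 0 0.5")

```text
clock: 5.2
eef_pos: [480.9, -48.6, 2.7]
tool_rot: [-1.571, -0.0, -0.29]
force: [-1.0, -0.7, 5.4]
width: 58.6
```

```bash
python3 -c "
from h import *
go(625.8,18.7,2,-4.9)
p=get_image('scene');cv2.imwrite('pics/s3.png',cv2.resize(p['color'][120:320,150:410],None,fx=3,fy=3))"
```

```text
t 5.2 pos [480.9 -48.6   2.7] rot [-90.   -0.  -16.6] F [-1.  -0.7  5.4] w 58.6 
 shift units(50mm) [2.39  0.015 2.12 ] turn units [-0.002 -1.707  0.003]
```

View pics/s3.png

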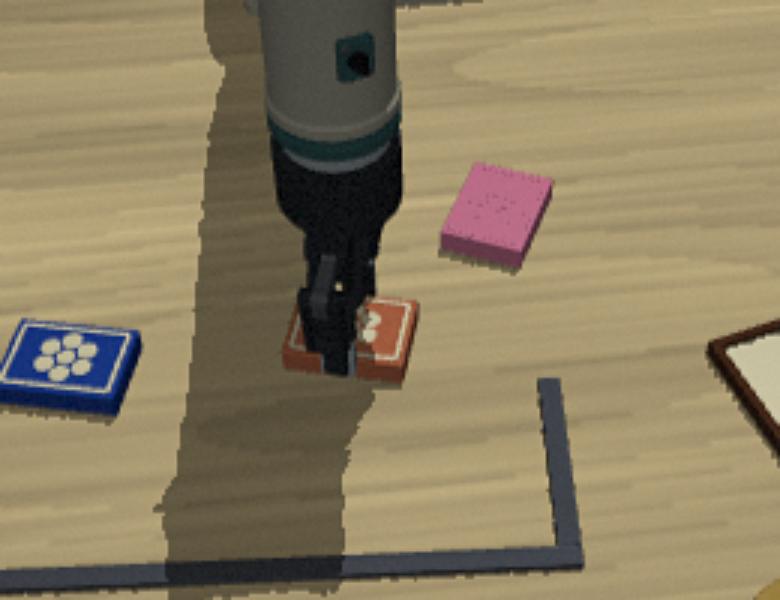

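Gripped, width 58.6. Now checking whether the fingertip clears the 6 mm bar.

```bash
python3 -c "
from h import *
p=get_image('scene')
e=ctrl.read_state()['eef_pos'];c,s=np.cos(-.29),np.sin(-.29)
for r in (30,37,44):
  for z in (3,6,9,12): print(r,z,np.round((np.array(proj(p,[e[0]+r*c,e[1]+r*s,z]))-[150,120])*3,1))
"
```

```text
30 3 [340.6 371.9]
30 6 [340.3 368.9]
30 9 [340.1 365.8]
30 12 [339.8 362.7]
37 3 [338.3 380. ]
37 6 [338.1 377. ]
37 9 [337.8 373.9]
37 12 [337.6 370.8]
44 3 [336.1 388.2]
44 6 [335.8 385.1]
44 9 [335.5 382.1]
44 12 [335.3 379. ]
```

step_arm(moves="0 0 0 0 -0.43 0 0.5;0 0 0 0 -0.42 0 0.5;0 0 0 0 -0.42 0 0.5;0 0 0 0 -0.42 0 0.5;0.26 0 0.15 0 0 0 0.5;0.26 0 0.15 0 0 0 0.5;0.26 0 0.15 0 0 0 0.5;0.26 0 0.15 0 0 0 0.5;0.26 0 0.15 0 0 0 0.5;0.26 0 0.15 0 0 0 0.5;0.26 0 0.15 0 0 0 0.5;0.26 0 0.15 0 0 0 0.5;0.26 0 0.15 0 0 0 0.5;0.2 0 0.1 0 0 0 0.5;0 0 0 0 0 0 0.5;0 0 0 0 0 0 0.5")

```text
clock: 6.9
eef_pos: [614.0, 12.6, 2.8]
tool_rot: [-1.571, -0.001, -0.087]
force: [-0.3, -0.1, 5.2]
width: 58.0
```

```bash
python3 -c "
from h import *
go(625.8,18.7,2,-4.9)
for n in ['scene','top']:
  p=get_image(n);a=p['color'][150:350,180:440] if n=='scene' else p['color'][140:300,270:480]
  cv2.imwrite(f'pics/{n}4.png',cv2.resize(a,None,fx=3,fy=3))"
```

```text
t 6.9 pos [614.   12.6   2.8] rot [-90.  -0.  -5.] F [-0.3 -0.1  5.2] w 58.0 
 shift units(50mm) [0.224 0.015 0.142] turn units [-0.001 -0.016  0.005]
```

View pics/scene4.png

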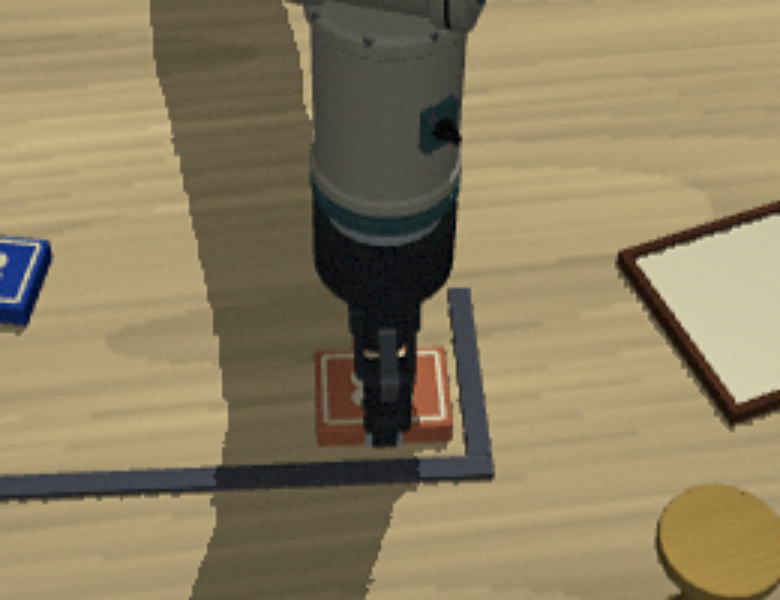

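View pics/top4.png

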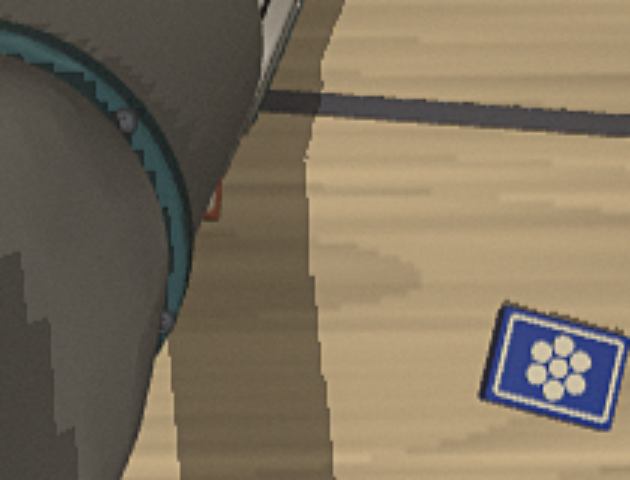

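In the scene crop the tile is square, a few mm short of both bars (gap right of (452,430) and below (318,445)). I close the gaps in small steps and watch the force.

step_arm(moves="0.06 0 0.04 0 0 0 0.5;0.06 0 0.04 0 0 0 0.5;0.06 0 0.03 0 0 0 0.5;0 0 0 0 0 0 0.5;0 0 0 0 0 0 0.5")

```text
clock: 7.5
eef_pos: [620.2, 15.4, 2.8]
tool_rot: [-1.572, 0.005, -0.089]
force: [-7.5, -2.9, 12.2]
width: 58.5
```

step_arm(moves="0.04 0 0 0 0 0 0.5;0 0 0 0 0 0 0.5")

```text
clock: 7.7
eef_pos: [620.4, 15.4, 2.9]
tool_rot: [-1.572, 0.009, -0.089]
force: [-12.2, -2.2, 16.3]
width: 58.4
```

step_arm(moves="0 0 0.03 0 0 0 0.5;0 0 0 0 0 0 0.5")

```text
clock: 7.9
eef_pos: [622.1, 16.4, 2.8]
tool_rot: [-1.573, 0.005, -0.089]
force: [-6.8, -2.7, 11.3]
width: 58.4
```

```bash
python3 -c "
from h import *
go(625.8,18.7,2,-4.9)
for n in ['scene']:
  p=get_image(n);a=p['color'][220:340,250:370] if n=='scene' else p['color'][140:300,270:480]
  cv2.imwrite(f'pics/{n}5.png',cv2.resize(a,None,fx=5,fy=5))"
```

```text
t 7.9 pos [622.1  16.4   2.8] rot [-90.1   0.3  -5.1] F [-6.8 -2.7 11.3] w 58.4 
 shift units(50mm) [0.07  0.016 0.052] turn units [ 0.015 -0.031 -0.045]
```

View pics/scene5.png

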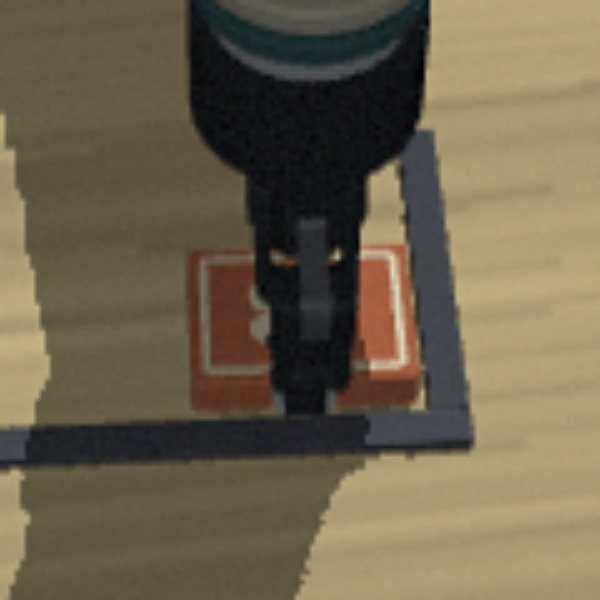

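The rising x and z forces with a gap still visible (about (345,415) in the crop) suggest the front fingertip is catching the bar. I release, go up 3 mm and regrip rather than lift the tile.

step_arm(moves="0 0 0 0 0 0 0.85;0 0 0 0 0 0 0.85;0 0 0 0 0 0 0.85;0 -0.06 0 0 0 0 0.85;0 0 0 0 0 0 0.85;0 0 0 0 0 0 0.5;0 0 0 0 0 0 0.5;0 0 0 0 0 0 0.5;0 0 0 0 0 0 0.5;0 0 0 0 0 0 0.5")

```text
clock: 8.95
eef_pos: [624.9, 18.6, 5.2]
tool_rot: [-1.57, 0.001, -0.088]
force: [-1.0, 0.3, 4.3]
width: 58.5
```

```bash
python3 -c "
from h import *
go(625.8,18.7,5,-4.9)"
```

```text
t 8.95 pos [624.9  18.6   5.2] rot [-90.    0.1  -5. ] F [-1.   0.3  4.3] w 58.5 
 shift units(50mm) [0.017 0.004 0.003] turn units [-0.003 -0.017 -0.008]
```

step_arm(moves="0.02 0 0.03 0 0 0 0.5;0 0 0.03 0 0 0 0.5;0 0 0 0 0 0 0.5;0 0 0 0 0 0 0.5")

```text
clock: 9.35
eef_pos: [625.6, 19.4, 5.2]
tool_rot: [-1.573, 0.002, -0.089]
force: [-2.3, -3.3, 5.8]
width: 58.3
```

step_arm(moves="0.04 0 0.02 0 0 0 0.5;0 0 0 0 0 0 0.5;0 0 0 0 0 0 0.5")

```text
clock: 9.65
eef_pos: [626.7, 20.1, 5.2]
tool_rot: [-1.573, 0.003, -0.089]
force: [-5.4, -3.2, 7.8]
width: 57.8
```

```bash
python3 -c "
from h import *
go(625.8,18.7,5,-4.9)
for n in ['scene']:
  p=get_image(n);a=p['color'][220:340,250:370] if n=='scene' else p['color'][140:300,270:480]
  cv2.imwrite(f'pics/{n}6.png',cv2.resize(a,None,fx=5,fy=5))"
```

```text
t 9.65 pos [626.7  20.1   5.2] rot [-90.1   0.2  -5.1] F [-5.4 -3.2  7.8] w 57.8 
 shift units(50mm) [-0.015  0.004 -0.029] turn units [ 0.017 -0.031 -0.029]
```

View pics/scene6.png

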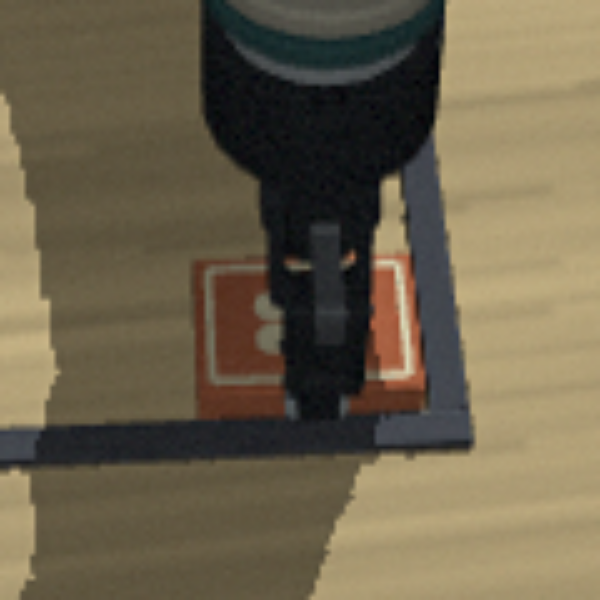

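The tile is now within 1–2 mm of both bars (edges at about (320,418) and (427,390)). One more gentle push each way.

step_arm(moves="0.04 0 0.04 0 0 0 0.5;0 0 0 0 0 0 0.5;0 0 0 0 0 0 0.5")

```text
clock: 10.0
eef_pos: [627.8, 20.9, 5.2]
tool_rot: [-1.574, 0.005, -0.09]
force: [-7.3, -4.7, 10.8]
width: 58.1
```

step_arm(moves="0.04 0 0.04 0 0 0 0.5;0 0 0 0 0 0 0.5;0 0 0 0 0 0 0.5")

```text
clock: 10.3
eef_pos: [627.9, 21.0, 5.3]
tool_rot: [-1.576, 0.009, -0.09]
force: [-11.7, -7.3, 14.5]
width: 58.2
```

```bash
python3 -c "
from h import *
go(625.8,18.7,5,-4.9)
for n in ['scene']:
  p=get_image(n);a=p['color'][220:340,250:370] if n=='scene' else p['color'][140:300,270:480]
  cv2.imwrite(f'pics/{n}7.png',cv2.resize(a,None,fx=5,fy=5))"
```

```text
t 10.3 pos [627.9  21.    5.3] rot [-90.3   0.5  -5.2] F [-11.7  -7.3  14.5] w 58.2 
 shift units(50mm) [-0.037  0.006 -0.049] turn units [ 0.043 -0.039 -0.075]
```

View pics/scene7.png

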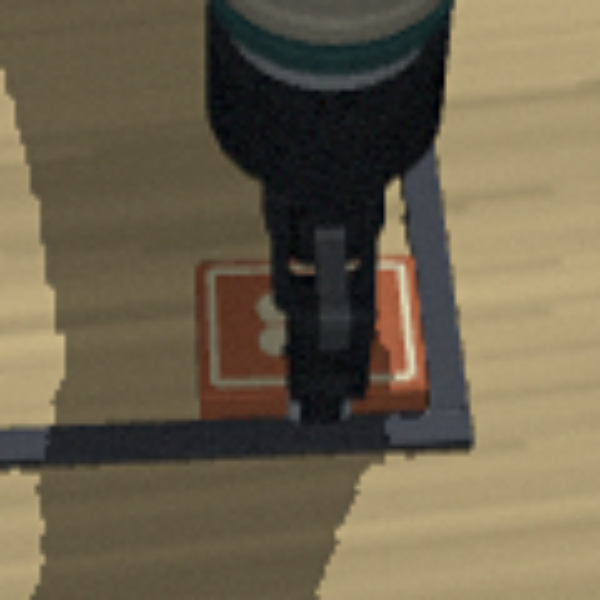

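The pose has stalled and the force is rising, so the tile is home. I relax the push, open and go up, then look.

step_arm(moves="-0.03 0 -0.03 0 0 0 0.5;0 0 0 0 0 0 0.8;0 0 0 0 0 0 1;0 0 0 0 0 0 1;0 0 0 0 0 0 1;0 -0.3 0 0 0 0 1;0 -0.8 0 0 0 0 1;0 -0.8 0 0 0 0 1;-1 0 0 0 0 0 1;-1 0 0 0 0 0 1;-1 0 0 0 0 0 1;-0.7 0 0 0 0 0 1;0 0 -1 0 0 0 1;0 0 -1 0 0 0 1;0 0 -1 0 0 0 1;0 0 0 0 0 0 1")

```text
clock: 11.95
eef_pos: [433.6, -117.6, 101.4]
tool_rot: [-1.576, -0.004, -0.101]
force: [-0.2, -0.3, -0.4]
width: 85.6
```

```bash
python3 -c "
from h import *
go(627,20,100,-4.9)
for n in ['scene','top']:
  p=get_image(n);a=p['color'][220:340,250:370] if n=='scene' else p['color'][140:300,270:480]
  cv2.imwrite(f'pics/{n}8.png',cv2.resize(a,None,fx=5 if n=='scene' else 3,fy=5 if n=='scene' else 3))
  for a in nets.cut_out(p,'clay_tile_center'):print(n,a['conf'],[np.round(q,1) for q in rect(p,a['pixels'],18)])
  for a in nets.cut_out(p,'blue_tile_center'):print(n,a['conf'],[np.round(q,1) for q in rect(p,a['pixels'],18)])
"
```

```text
t 11.95 pos [ 433.6 -117.6  101.4] rot [-90.3  -0.2  -5.8] F [-0.2 -0.3 -0.4] w 85.6 
 shift units(50mm) [3.57  0.025 3.128] turn units [ 0.042 -0.13   0.03 ]
scene 0.77 [array([632.9,  18.4]), array([79.7, 67.8]), np.float64(-5.7)]
scene 0.62 [array([389.2,  64.2]), array([63.2, 96.7]), np.float64(63.6)]
scene 0.76 [array([ 494.5, -229.4]), array([85.4, 71.5]), np.float64(-15.1)]
top 0.93 [array([624.8,  18.2]), array([79.5, 63.3]), np.float64(-3.0)]
top 0.72 [array([565.2, 281.1]), array([144.2, 175.3]), np.float64(14.7)]
top 0.7 [array([377.1,  65.1]), array([60. , 80.3]), np.float64(63.8)]
top 0.69 [array([ 584.7, -128. ]), array([407. , 140.6]), np.float64(-4.7)]
top 0.52 [array([ 506.3, -201.2]), array([24. , 41.3]), np.float64(46.8)]
```

View pics/scene8.png

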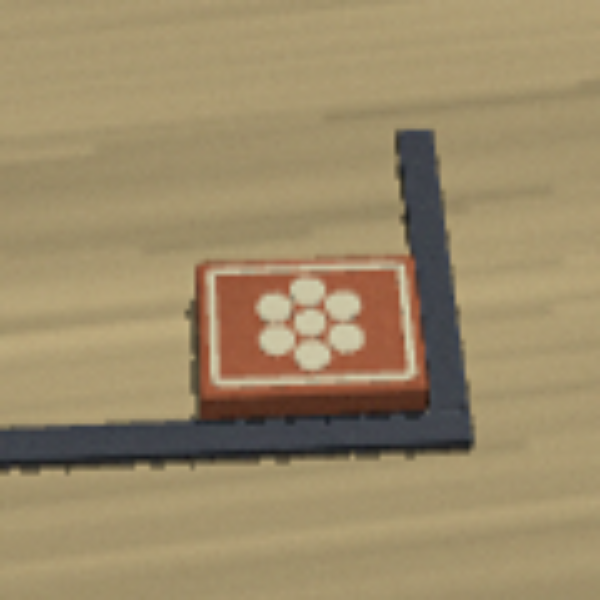

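View pics/top8.png

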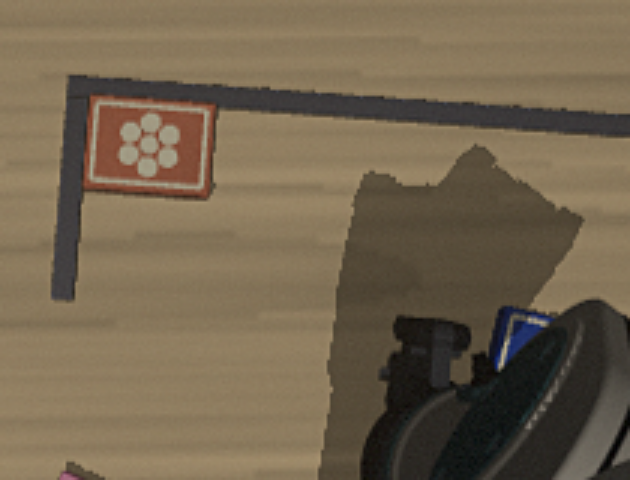

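The tile sits flush in the corner, untouched: top crop (150,147), measured (625,18), matching the home pose. I return and pick it up.

step_arm(moves="0.9 0 0.78 0 0 0 1;0.9 0 0.78 0 0 0 1;0.9 0 0.78 0.04 -0.1 0.03 1;0.8 0 0.72 0 0 0 1;0 0.4 0 0 0 0 1;0 0 0 0 0 0 1;0 0 0 0 0 0 1")

```text
clock: 12.95
eef_pos: [593.0, 10.4, 79.3]
tool_rot: [-1.567, 0.007, -0.075]
force: [-0.4, -0.4, -0.0]
width: 85.0
```

```bash
python3 -c "
from h import *
go(625.8,18.6,4.5,-4.9)"
```

```text
t 12.95 pos [593.   10.4  79.3] rot [-89.8   0.4  -4.3] F [-0.4 -0.4 -0. ] w 85.0 
 shift units(50mm) [0.652 1.492 0.206] turn units [-0.034  0.091 -0.061]
```

step_arm(moves="0.33 0 0.1 -0.03 0.09 -0.06 1;0.32 0 0.1 0 0 0 1;0 0.5 0 0 0 0 1;0 0.5 0 0 0 0 1;0 0 0 0 0 0 1;0 0 0 0 0 0 1")

```text
clock: 13.55
eef_pos: [627.5, 16.4, 30.5]
tool_rot: [-1.57, -0.002, -0.088]
force: [0.0, -0.7, -0.3]
width: 85.5
```

```bash
python3 -c "
from h import *
go(625.8,18.6,4.5,-4.9)"
```

```text
t 13.55 pos [627.5  16.4  30.5] rot [-90.   -0.1  -5. ] F [ 0.  -0.7 -0.3] w 85.5 
 shift units(50mm) [-0.039  0.52   0.04 ] turn units [-0.007 -0.019  0.018]
```

step_arm(moves="-0.03 0.26 0.04 0 0 0 1;0 0.26 0 0 0 0 1;0 0 0 0 0 0 1;0 0 0 0 0 0 0.75;0 0 0 0 0 0 0.5;0 0 0 0 0 0 0.4;0 0 0 0 0 0 0.4;0 0 0 0 0 0 0.4;0 0 0 0 0 0 0.4")

```text
clock: 14.45
eef_pos: [627.4, 19.2, 4.5]
tool_rot: [-1.569, -0.004, -0.087]
force: [0.1, -1.3, 6.6]
width: 58.2
```

step_arm(moves="0 -0.2 0 0 0 0 0.4;0 -0.4 0 0 0 0 0.4;0 -0.4 0 0 0 0 0.4;0 -0.4 0 0 0 0 0.4;0 0 0 0 0 0 0.4;0 0 0 0 0 0 0.4")

```text
clock: 15.05
eef_pos: [626.3, 19.7, 73.6]
tool_rot: [-1.569, -0.003, -0.086]
force: [0.5, 0.1, -2.1]
width: 58.3
```

```bash
python3 -c "
from h import *
go(566.7,284.8,80,14.6)
for n in ['scene']:
  p=get_image(n);a=p['color'][150:350,200:460]
  cv2.imwrite(f'pics/{n}9.png',cv2.resize(a,None,fx=3,fy=3))"
```

```text
t 15.05 pos [626.3  19.7  73.6] rot [-89.9  -0.1  -4.9] F [ 0.5  0.1 -2.1] w 58.3 
 shift units(50mm) [-1.644 -0.124  5.18 ] turn units [-0.009 -2.842  0.023]
```

View pics/scene9.png

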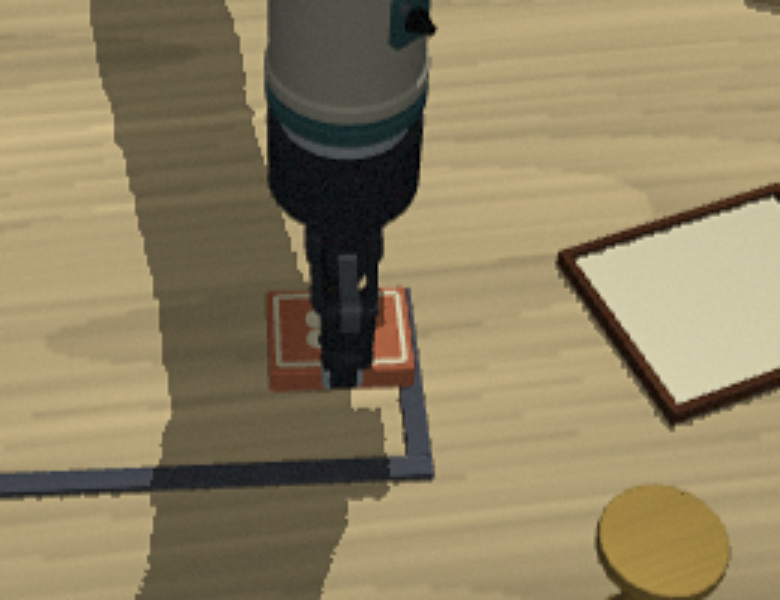

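The tile is held level at crop (340,340). I carry it to above the tray.

step_arm(moves="-0.16 0 0.52 0 0 0 0.4;-0.16 0 0.52 0 0 0 0.4;-0.17 0 0.52 0 0 0 0.4;-0.16 0 0.52 0 0 0 0.4;-0.17 0 0.52 0 0 0 0.4;-0.16 0 0.52 0 0 0 0.4;-0.17 0 0.52 0 0 0 0.4;-0.16 0 0.52 0 0 0 0.4;-0.17 0 0.52 0 0 0 0.4;-0.16 0 0.5 0 0 0 0.4;0 0 0 0 -0.57 0 0.4;0 0 0 0 -0.57 0 0.4;0 0 0 0 -0.57 0 0.4;0 0 0 0 -0.57 0 0.4;0 0 0 0 -0.56 0 0.4;0 0 0 0 0 0 0.4;0 0 0 0 0 0 0.4")

```text
clock: 16.8
eef_pos: [566.5, 284.2, 72.8]
tool_rot: [-1.571, -0.001, 0.253]
force: [1.0, 0.7, -2.3]
width: 58.2
```

```bash
python3 -c "
from h import *
go(566.7,284.8,10.5,14.6)"
```

```text
t 16.8 pos [566.5 284.2  72.8] rot [-90.   -0.1  14.5] F [ 1.   0.7 -2.3] w 58.2 
 shift units(50mm) [0.005 1.245 0.011] turn units [-0.001 -0.018  0.008]
```

step_arm(moves="0 0.5 0.01 0 0 0 0.4;0 0.4 0 0 0 0 0.4;0 0.2 0 0 0 0 0.4;0 0.1 0 0 0 0 0.4;0 0 0 0 0 0 0.4;0 0 0 0 0 0 0.4")

```text
clock: 17.4
eef_pos: [567.8, 285.2, 14.5]
tool_rot: [-1.57, -0.004, 0.254]
force: [-0.1, 0.2, -1.5]
width: 57.8
```

```bash
python3 -c "
from h import *
go(566.7,284.8,10.5,14.6)
for n in ['scene']:
  p=get_image(n);a=p['color'][150:350,340:600]
  cv2.imwrite(f'pics/{n}10.png',cv2.resize(a,None,fx=3,fy=3))"
```

```text
t 17.4 pos [567.8 285.2  14.5] rot [-90.   -0.2  14.6] F [-0.1  0.2 -1.5] w 57.8 
 shift units(50mm) [-0.024  0.08  -0.002] turn units [-0.004 -0.006  0.034]
```

View pics/scene10.png

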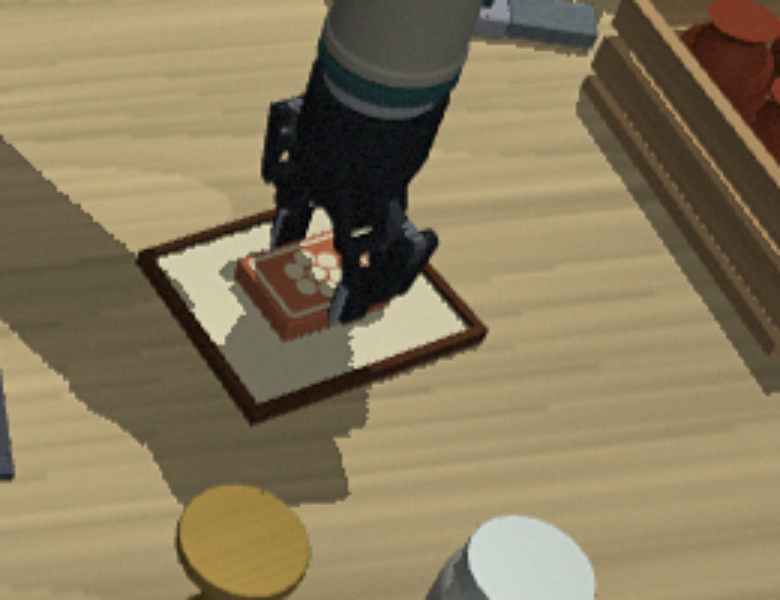

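The tile hangs about 4 mm over the middle of the tray (crop (310,280)). I lower it and release.

step_arm(moves="0 0.06 0 0 0 0 0.4;0 0.02 0 0 0 0 0.4;0 0 0 0 0 0 0.4;0 0 0 0 0 0 0.4")

```text
clock: 17.85
eef_pos: [567.5, 285.3, 10.5]
tool_rot: [-1.57, -0.004, 0.254]
force: [-0.2, -0.9, 4.4]
width: 58.0
```

step_arm(moves="0 0 0 0 0 0 0.75;0 0 0 0 0 0 0.9;0 0 0 0 0 0 1;0 0 0 0 0 0 1;0 0 0 0 0 0 1;0 -0.2 0 0 0 0 1;0 -0.6 0 0 0 0 1;0 -0.8 0 0 0 0 1;0 -0.8 0 0 0 0 1;-1 0 0 0 0 0 1;-1 0 0 0 0 0 1;-0.5 0 0 0 0 0 1;0 0 -1 0 0 0 1;0 0 -1 0 0 0 1;0 0 -1 0 0 0 1;0 0 -1 0 0 0 1;0 0 0 0 0 0 1;0 0 0 0 0 0 1;0 0 0 0 0 0 1")

```text
clock: 19.75
eef_pos: [496.1, 61.1, 129.7]
tool_rot: [-1.569, -0.003, 0.256]
force: [-0.2, 0.1, -0.2]
width: 85.0
```

```bash
python3 -c "
from h import *
go(566.7,284.8,10.5,14.6)
for n in ['scene','top']:
  p=get_image(n);cv2.imwrite(f'pics/{n}11.png',p['color'])
  for k,z in (('clay_tile_center',24),('blue_tile_center',18)):
   for a in nets.cut_out(p,k):print(n,k,a['conf'],[np.round(q,1) for q in rect(p,a['pixels'],z)])
   print([(np.round(a['position'],1),round(a['conf'],2)) for a in nets.place_of(p,k)])
"
```

```text
t 19.75 pos [496.1  61.1 129.7] rot [-89.9  -0.2  14.6] F [-0.2  0.1 -0.2] w 85.0 
 shift units(50mm) [2.49  2.396 3.969] turn units [-0.011  0.006  0.026]
scene clay_tile_center 0.75 [array([575.6, 280.2]), array([70.3, 89.4]), np.float64(15.0)]
scene clay_tile_center 0.67 [array([393.7,  60.8]), array([60.6, 93.9]), np.float64(66.7)]
[(array([370.9,  62.7,   5.6]), 0.74), (array([572.3, 284.1,  16.8]), 0.63), (array([ 483.8, -229.5,    4. ]), 0.48)]
scene blue_tile_center 0.93 [array([ 493.5, -229.2]), array([85. , 72.9]), np.float64(-14.7)]
[(array([ 488.5, -230.8,    7.6]), 0.82)]
top clay_tile_center 0.65 [array([565. , 282.6]), array([62.7, 83.2]), np.float64(13.6)]
top clay_tile_center 0.62 [array([395.4,  26.9]), array([ 4.6, 11.3]), np.float64(70.7)]
[(array([567.7, 288.7,   8.3]), 0.78), (array([662.3,  57.3,  -2.1]), 0.71)]
top blue_tile_center 0.86 [array([ 484.5, -228.6]), array([85.1, 61.5]), np.float64(-15.6)]
[(array([ 486. , -229.6,    4.5]), 0.82)]
```

View pics/scene11.png

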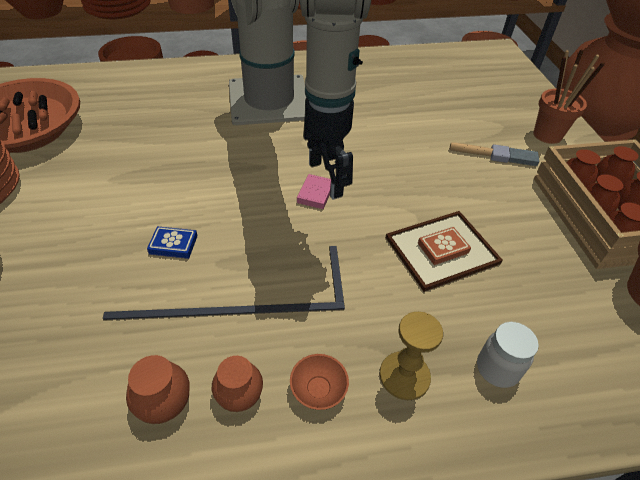

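View pics/top11.png

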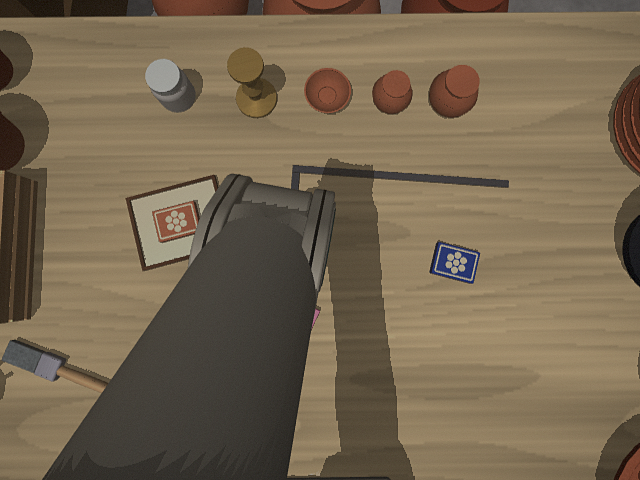

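The clay tile lies flat and centred in the tray: top view (176,221), scene view (444,243). The blue tile is still at (455,262), and the hand is clear at z of about 130 mm.

```bash
python3 -c "
from cell import ctrl
print(ctrl.finish_job())"
```

```text
the job is handed in; nothing more can be done
None
```

I slid the clay tile into the stop's corner, released it, then picked it up and laid it in the tray. The job is handed in, and no verdict was reported.

- **Corner:** before I picked the tile up, the pictures showed it flush against both bars with no finger on it. It measured (625, 18) mm against an expected home pose of about (626, 19). Its yaw read -3.0° from the top camera and -5.7° from the scene camera, with the stop at -4.9°.
- **Tray:** the tile lies flat with the pattern up. Its centre measured (565, 283) mm against the tray centre at (567, 285), and its yaw was 13.6° against 14.6°. The scene camera's outline put it about 10 mm off centre, but that outline includes the tile's visible side faces. The position network read 4 to 6 mm off. All of these are within the 20 mm limit.
- **Blue tile:** it measured (484.5, -228.6) mm against (484.9, -229.1) at the start, so it has not moved within measuring accuracy.
- **Arm:** the open gripper was clear of everything, with its fingertips about 130 mm above the table, at about 20 s.

On the way in, the front fingertip caught on the long bar, with about 16 N at the wrist. I released the tile, went up 3 mm and regripped before finishing the push.

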